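# Shim the bench lid where its cork pad is lost

### The arm

A 6-joint arm with a two-finger parallel gripper is mounted at the origin on the work surface. World frame = base frame: x ahead of the robot, y to its left, z up, the work surface at z = 0. Lengths are in mm, angles in rad, forces in N, time in s.
With the tool pointing down it reaches from about 300 to 875 mm from the base axis. Payload 6.4 kg.
Tool frame: the origin (TCP) lies at the very end of the fingers, on their centre line; the grasp point (between the pads) lies 19 mm behind it; z points along the fingers, y is the line along which they close (so a half turn about z gives the same grasp; the last joint's range is limited). The gripper opens to 85 mm and grips with 20 to 120 N. Pads are 22 mm wide; open, the fingers measure 114 mm over their backs; the gripper's body (76 mm by 85 mm) begins 54 mm behind the grasp point. The pads swing forward as they close: fully open they stand 13 mm farther back than shut.
Start: joints at [-1.327, 0.181, 1.607, -0, 1.354, -0.206], TCP at [250.019, -517.814, 231.288] pointing down, gripper open.
Joint ranges: [-2.99, 2.99], [-0.89, 2.07], [0.3, 2.58], [-1.14, 4.28], [0, 2.63], [-3.12, 3.12]. Speed limits (rad/s): [2.57, 2.57, 3.01, 3.14, 3.14, 3.14].

### API

Orientations are given as a unit quaternion [w, x, y, z].
In Python, from rig import * gives the robot as it stands.
- The arm moves only by the shell command python3 -m crank 'ROWS' [OPENING] [FORCE]. ROWS is JSON, a list that holds one entry, the list of rows, each a list of 4 numbers: the shift along the tool's x, y, z in m, then the turn about the tool's z in rad. In form: [[[tx, ty, tz, yaw], ...]]. A call has exactly 10 rows; each row is the pose to reach, as a shift and turn from the pose commanded when the call began, along the tool's axes at that moment; what a row does not reach only later rows make up. A row lasts 1/8 s, in which the tool goes at most 62.5 mm and 10.7 degrees, less where a joint would pass 70% of its speed; a pose out of reach is approached as far as the arm can. A call with a gripper value outside its range is refused whole. OPENING is the closure, from 0 (fully open) to 1 (shut), set as the call begins (- or left out, the last holds). The fingers move at their own pace and stop on an object; FORCE is the grip in N (left out, the last holds). Time passes only in rows, so rows that repeat a pose let the fingers close, or fill a call up. It gives the time, the measured TCP pose, the force, the opening and the grip force at its end, in the units of the state.
- observe(): the state, without advancing time (a new reading comes with each control period).
- grab_frame(name): name is "side" or "top"; returns a dict with "pixels" (480x640x3 uint8, red, green, blue), "depth" (480x640 float32, mm along the optical axis (not along the pixel's ray), 0 where there is no reading), "intrinsics" (3x3 intrinsics, pixels), "world_to_cam" (4x4, takes a point from world to camera coordinates). Camera axes: x right, y down, z forward; pixel columns grow to the right and rows downward; lengths in mm; the calibration is good to about 2 mm. A picture is of the moment at which its call begins.
- job_done(): hands the job in; it is judged then, once.
The state is a dict: "time": time; "joint_positions": joint angles; "dq": joint speeds; "effort": joint torques, N m; "eef_pos": TCP position; "orientation": TCP orientation; "wrist_force": force on the tool from outside, world axes, zero at the start; "wrist_torque": the same for the moment, N m; "gripper_width": opening from 0.0 (shut) to 1.0 (fully open); "gripper_force": force on a finger pad.
Only numpy, scipy, OpenCV 4.12 (cv2) and the standard library are available. Lean on these libraries where they do the work, as an engineer would, in place of code of your own. Each camera call takes 0.05 s, during which the arm holds its last target. There are 200 camera calls.

### The job

This hall bench's lid has lost one of its two front cork pads and knocks when someone sits at that corner. Pick the wooden wedge shim off the ledge and slide it flat on the board, thin end first and straight in, under the lid's front edge at the bare spot of the lost pad, gently, until you feel it drag and it sits snug, bearing a little of the lid's weight. Stop before it jacks the lid up off its other pad, let go, and leave everything else as it stands.

Things in the scene. Friction and masses are not known exactly. Their poses are not given: they have to be found in the camera images.
- bench: Fixed teak bench, 1.06 m long. Origin on its flat level top board (z = 0 there), mid-length, straight below the closed lid's front edge. x points in under the lid, y along the bench, z up. Before the lid the board is a ledge 165 mm deep (x -165 to 0 mm). The lid covers x 0 to 340 and y -280 to 280 mm and has nothing on it; the board goes on to both sides of it.
- bare_spot (a point): Place of the lost pad: a flat pale ring of old glue, 40 mm across, on the board, its front half showing before the lid's front edge, 200 mm to one side of the bench's middle (either side). The point is its centre, on the board's surface, below the lid's front edge; axes as the bench's. 200 mm to the other side is the solid cork pad that is left, as wide, filling the gap.
- shim_mid (a point): Centre of the loose wooden wedge shim, lying flat on the ledge: 110 long, 30 wide, 3 mm thick at the thin end, 16 at the thick end (1 mm in 8.5 mm), 30 g. Point 4.75 mm above its flat underside. x to the thin end, y across, z up. Grip from above across its width, e.g. 31 mm from here to the thick end (13 mm thick). After it meets the lid, the push grows within some mm to 10-20 N and the lid lifts.
- shim_tip (a point): Middle of the shim's thin end, 55 mm from shim_mid along its x and 1.5 mm above its flat underside. Axes as shim_mid's.
- case: Orange hard case for shoe ice grips, 100 x 155 x 46 mm, lying on the board beside the lid, about 400 mm from the bench's middle; origin under its centre. Leave alone.
- comb: Blue plastic comb, 170 mm long, lying on the board beside the lid, on the side away from the case; origin under its centre. Leave alone.
- votive: Glass votive cup, 72 mm across and 68 mm high, standing on a fixed 6 mm cork coaster of 100 mm diameter near the ledge's end on the comb's side, about 400 mm from the bench's middle; origin under its centre. Leave alone.
- opener: Steel bottle opener, 115 mm long and 4 mm thick, lying near the other end of the ledge, about 420 mm from the bench's middle. Leave alone.
- below_lid_front (a point): Point on the board (not on the lid) straight below the middle of the lid's front edge. The lid is an 18 mm panel hinged along its back edge, 340 mm behind the front edge, free to swing up and held down only by its weight (about 2.1 kg, some 11 N at the front edge). Its underside is level, over an open gap of 5 to 10 mm that differs each time and is not measured: it has to be felt.
Things that resemble listed ones, but are neither listed nor needed, are in the scene too. Of the things that look like the part that bears shim_mid, the larger one is meant.

How it is judged (in metres and radians):
At the end, for the whole second after the job is handed in: The shim lies released and still at the bare spot, thin end over 10 mm under the lid and within 20 mm sideways of the spot, in line with the bench within 0.2 rad, loaded on the board with over 1.5 N, and the lid's front board (lid_c1) is within 1.5 mm of where it rested (x of shim_tip in the frame of bare_spot above 0.01 m and y of shim_tip in the frame of bare_spot between -0.02 and 0.02 m and angle between the x axis of shim_mid and the x axis of bench, either way round below 0.2 rad and contact force between shim and bench above 1.5 N and distance of lid_c1 from where it was at the start of the episode below 0.0015 m and linear speed of shim below 0.01 m/s); the robot touches nothing.
It fails at once if the lid's front board (lid_c1) is jacked or pulled up more than 4 mm (distance of lid_c1 from where it was at the start of the episode above 0.004 m).
It fails at once if the shim is rammed against the lid's front board (lid_c1) with more than 25 N (contact force between shim and lid_c1 above 25 N).
It fails at once if the case, comb, votive cup or opener is moved more than 15 mm (distance of any of case, comb, votive, opener from where it was at the start of the episode above 0.015 m).
It also fails if it takes over 37 s, if anything falls off the work surface, if the arm or the gripper's body presses on something with over 40 N, if the wrist force passes 120 N, or if a joint passes its speed limit or range.

## Working session

There is one attempt and no reset: what is moved stays moved. The work goes in short steps, Python scripts to look and compute and a shell command to move; the robot and the scene stay as the last step left them, time stands still between calls to the robot, and variables do not carry over. Pictures are saved under pics/ and viewed, at most 10 in all, crops included, and the job is handed in when it is done.

```bash
mkdir -p pics; python3 - <<'E'
from rig import *
import cv2,numpy as np
for n in("top","side"):
    f=grab_frame(n); cv2.imwrite(f"pics/{n}0.png",f["pixels"][:,:,::-1]); np.savez(f"{n}0.npz",**f)
    print(n,f["intrinsics"],f["world_to_cam"])
print(observe())
E
```

```text
top [[611.84608534   0.         321.31829278]
 [  0.         611.84608534 231.8647468 ]
 [  0.           0.           1.        ]] [[ 1.40533192e-02 -9.99837274e-01  1.13106400e-02 -5.31327601e+00]
 [-9.95288924e-01 -1.50728373e-02 -9.57745605e-02  5.68982078e+02]
 [ 9.59294589e-02 -9.91140429e-03 -9.95338788e-01  1.23957382e+03]
 [ 0.00000000e+00  0.00000000e+00  0.00000000e+00  1.00000000e+00]]
side [[584.96060819   0.         323.85632732]
 [  0.         584.96060819 247.60781364]
 [  0.           0.           1.        ]] [[-8.66913577e-01 -4.98439921e-01 -4.30059561e-03  5.17760347e+02]
 [-3.24599619e-01  5.71066762e-01 -7.54001221e-01  2.14310666e+02]
 [ 3.78280236e-01 -6.52257924e-01 -6.56858937e-01  1.06620750e+03]
 [ 0.00000000e+00  0.00000000e+00  0.00000000e+00  1.00000000e+00]]
{'time': 0.1, 'joint_positions': array([-1.32730476e+00,  1.81456562e-01,  1.60792027e+00, -2.65828240e-05,
        1.35378714e+00, -2.06314482e-01]), 'dq': array([ 0.00228848, -0.00083412, -0.00271624,  0.0013407 ,  0.00116716,
        0.00102828]), 'effort': array([ 1.25044789e-04, -4.45877516e+01, -3.52235627e+01, -2.86225104e-04,
        4.14868453e-03,  4.38785861e-06]), 'eef_pos': array([ 249.88242572, -517.31021876,  230.47403868]), 'orientation': array([-7.85283613e-04,  9.74814797e-01,  2.23014560e-01, -2.75786214e-05]), 'wrist_force': array([ 0.04355831, -0.22445716, -0.34712537]), 'wrist_torque': array([0.04539198, 0.02729777, 0.06032976]), 'gripper_force': 0.0, 'gripper_width': 1.0030951057562523}
```

View pics/top0.png

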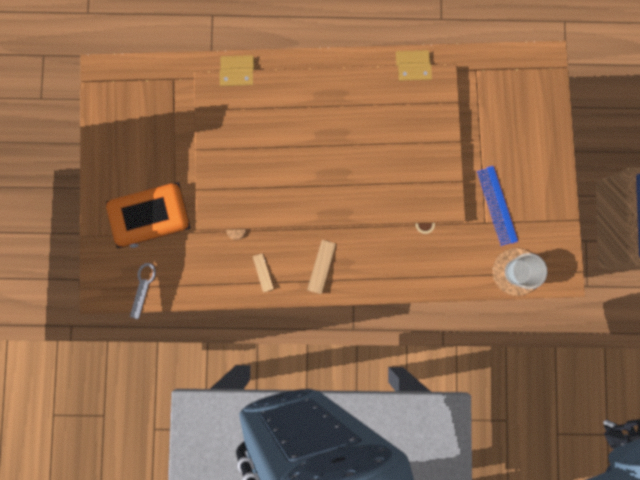

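View pics/side0.png

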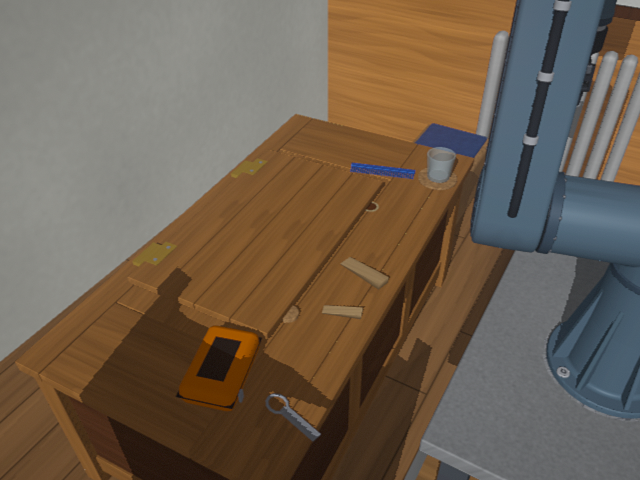

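The top view shows the bare ring at about (425,226), the cork pad at (236,233), the larger shim around (321,267) and a smaller decoy at (263,272). The ring is on the comb's side. Next I'll enlarge both areas and read depths.

```bash
cat > h.py <<'E'
import numpy as np,cv2
def ray(f,u,v,z):
    K,T=f["intrinsics"],f["world_to_cam"];R=T[:3,:3];c=-R.T@T[:3,3]
    d=R.T@np.linalg.inv(K)@[u,v,1.];return c+d*(z-c[2])/d[2]
def cloud(f):
    D=f["depth"];K,T=f["intrinsics"],f["world_to_cam"];v,u=np.mgrid[:480,:640]
    P=np.stack([(u-K[0,2])*D/K[0,0],(v-K[1,2])*D/K[1,1],D],-1);return (P-T[:3,3])@T[:3,:3]
def proj(f,p):
    q=f["world_to_cam"][:3]@np.append(p,1);q=f["intrinsics"]@q;return q[:2]/q[2]
E
python3 - <<'E'
from h import *
t=dict(np.load("top0.npz"));s=dict(np.load("side0.npz"))
P=cloud(t)
for n,(u,v) in dict(ledge1=(380,265),ledge2=(210,270),ledge3=(455,260),lid=(300,150),lid2=(420,200)).items():
    print(n,P[v-3:v+4,u-3:u+4].reshape(-1,3).mean(0).round(1))
a,b=np.array([326,242]),np.array([316,291])
for k in np.linspace(0.05,.95,10):
    u,v=(a+(b-a)*k).round().astype(int);print(k.round(2),P[v-1:v+2,u-1:u+2].reshape(-1,3).mean(0).round(1))
up=lambda im:cv2.resize(im,None,fx=6,fy=6,interpolation=cv2.INTER_CUBIC)
im=t["pixels"][:,:,::-1]
A=up(im[230:300,290:350]);B=up(im[210:250,395:455])
cv2.imwrite("pics/c1.png",np.vstack([A,B]) [:600]if 0 else np.hstack([A,np.vstack([B,np.zeros((180,360,3),np.uint8)])]))
E
```

```text
ledge1 [ 5.034e+02 -1.219e+02 -2.000e-01]
ledge2 [487.  230.9  25.9]
ledge3 [ 5.162e+02 -2.803e+02  4.000e-01]
lid [729.   48.7  77.7]
lid2 [ 639.  -202.    26.3]
0.05 [545.7  -7.4   4.8]
0.15 [535.1  -3.4   4.8]
0.25 [524.4  -3.5   7.2]
0.35 [513.9   0.6   7.3]
0.45 [5.033e+02 4.000e-01 1.000e+01]
0.55 [492.8   4.5   9.3]
0.65 [482.3   4.3  11.7]
0.75 [471.9   8.4  12.7]
0.85 [461.5   8.2  13.9]
0.95 [451.1  12.2  15.8]
```

View pics/c1.png

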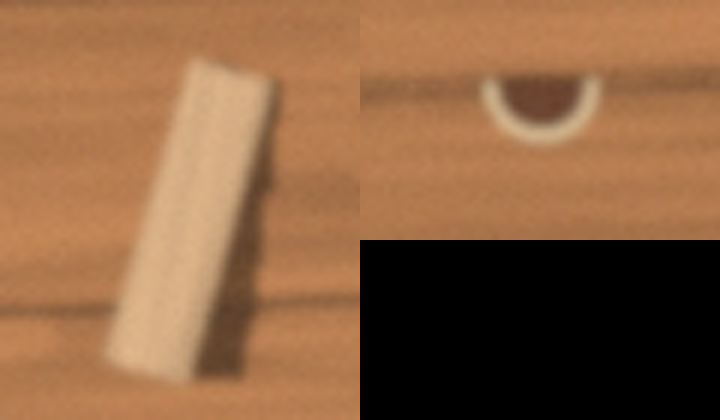

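The crop shows the thin end at the top, about (322.5,240) to (335.3,243), and the thick end about (307.8,289.7) to (322.2,293.3). The ring spans u 415.8–435, with its bottom at v 233.8.

```bash
python3 - <<'E'
from h import *
t=dict(np.load("top0.npz"));P=cloud(t)
# board height, lid top
med=lambda u0,u1,v0,v1:(np.median(P[v0:v1,u0:u1,2]).round(2),P[v0:v1,u0:u1,2].std().round(2))
print("ledge",med(345,400,245,280),med(430,480,245,280),"lid",med(380,450,90,210),med(210,290,150,215))
# lid front edge: per column, lowest row with z>15 in lid
pts=[]
for u in range(205,455,5):
    if 225<u<247 or 410<u<440:continue
    z=P[200:245,u,2];r=200+np.argmax(z<13)-.5
    pts.append(ray(t,u,r,25)[:2])
pts=np.array(pts);c=np.polyfit(pts[:,1],pts[:,0],1);r=pts[:,0]-np.polyval(c,pts[:,1]);k=abs(r)<4;c=np.polyfit(pts[k,1],pts[k,0],1)
print("edge x = a y + b",c,"rms",r[k].std(),"bench yaw",-np.arctan(c[0]))
o=-.4
q=lambda x,y,z:ray(t,290+x/6+o,230+y/6+o,z)
T=[q(195,60,3),q(272,78,3)];B=[q(107,358,16),q(193,380,16)]
tip=np.mean(T,0);back=np.mean(B,0);d=tip-back;print("tip",tip,"back",back,"len",np.hypot(*d[:2]),"yaw",np.arctan2(d[1],d[0]),"w",[np.linalg.norm(X[0]-X[1]) for X in(T,B)])
r=lambda x,y:ray(t,395+(x-360)/6+o,210+y/6+o,0)
a,b,m=r(482,80),r(602,80),r(541,144);print("ring",a,b,m)
print("cork",ray(t,236,237.5,0))
# side
s=dict(np.load("side0.npz"));S=cloud(s)
print("side ledge z",np.median(S[285:300,310:330,2]), "ring", ray(s,375,210,0))
print([proj(s,p).round(0) for p in(tip,back,m)])
E
```

```text
ledge (np.float64(0.1), np.float64(96.73)) (np.float64(0.63), np.float64(100.78)) lid (np.float64(26.76), np.float64(89.03)) (np.float64(26.2), np.float64(69.95))
edge x = a y + b [-4.79846804e-02  5.81832360e+02] rms 0.6868467215485373 bench yaw 0.04794790243710467
tip [552.02072412 -12.69507173   3.        ] back [446.72718849  15.05544704  16.        ] len 108.88902578713109 yaw -0.25769400784153346 w [np.float64(27.776938291772677), np.float64(30.618668759383677)]
ring [ 593.68262224 -195.67252567    0.        ] [ 594.33383073 -238.20434067    0.        ] [ 571.26000438 -216.53068743    0.        ]
cork [556.96156841 182.59278286   0.        ]
side ledge z 0.20412688791625755 ring [ 5.74111078e+02 -2.08765565e+02 -1.13686838e-13]
[array([345., 259.]), array([383., 279.]), array([377., 209.])]
```

```bash
python3 -m crank '[[[0.043,-0.038,0.01,0.07],[0.095,-0.085,0.03,0.16],[0.15,-0.133,0.05,0.25],[0.205,-0.182,0.07,0.35],[0.26,-0.231,0.09,0.45],[0.315,-0.28,0.11,0.55],[0.365,-0.325,0.125,0.63],[0.4,-0.356,0.14,0.68],[0.4267,-0.3791,0.15,0.708],[0.4267,-0.3791,0.15,0.708]]]' 0.35 40
```

```text
time: 1.35
eef_pos: [469.1, 12.0, 80.1]
orientation: [-0.0, 0.992, -0.128, -0.001]
wrist_force: [0.6, -0.2, 0.3]
gripper_width: 0.65
gripper_force: 0.0
```

```bash
python3 -m crank '[[[0,0,0,0],[0,0,0.02,0],[0,0,0.04,0],[0,0,0.055,0],[0,0,0.068,0],[0,0,0.077,0],[0,0,0.0785,0],[0,0,0.0785,0],[0,0,0.0785,0],[0,0,0.0785,0]]]'; python3 - <<'E'
from rig import *
import cv2,numpy as np
o=[]
for n,(u,v) in dict(top=(320,265),side=(365,270)).items():
    f=grab_frame(n)
    c=f["pixels"][v-65:v+65,u-65:u+65,::-1];o.append(cv2.resize(c,None,fx=3,fy=3,interpolation=2))
cv2.imwrite("pics/g1.png",np.hstack(o))
E
```

```text
time: 2.6
eef_pos: [469.8, 9.1, 3.2]
orientation: [0.0, 0.992, -0.129, 0.0]
wrist_force: [-0.1, 0.3, 0.2]
gripper_width: 0.651
gripper_force: 0.0
```

View pics/g1.png

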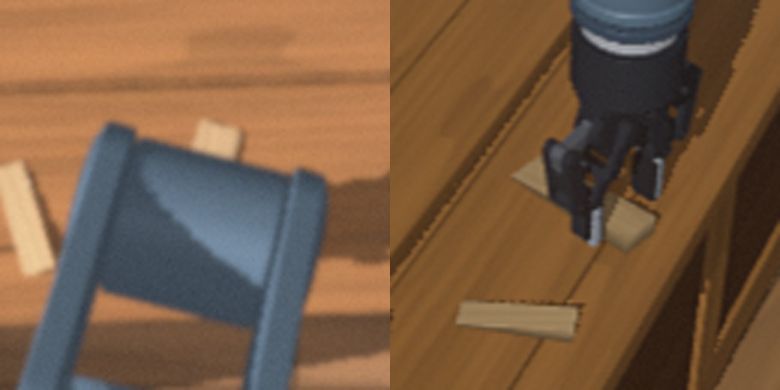

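The shim sits between the two fingers (side crop around (590,200)) and nothing else is near, so I'll close.

```bash
python3 -m crank '[[[0,0,0,0],[0,0,0,0],[0,0,0,0],[0,0,0,0],[0,0,0,0],[0,0,0,0],[0,0,0,0],[0,0,0,0],[0,0,0,0],[0,0,0,0]]]' 1 40
```

```text
time: 3.95
eef_pos: [469.8, 9.1, 3.1]
orientation: [-0.0, 0.992, -0.129, 0.0]
wrist_force: [-0.6, 1.2, 6.1]
gripper_width: 0.337
gripper_force: 39.9
```

```bash
python3 -m crank '[[[0,0,-0.01,0],[0,0,-0.03,0],[0.01,0.03,-0.03,-0.05],[0.025,0.073,-0.03,-0.12],[0.041,0.12,-0.03,-0.19],[0.057,0.167,-0.03,-0.25],[0.068,0.2,-0.03,-0.29],[0.0745,0.218,-0.03,-0.306],[0.0745,0.218,-0.03,-0.306],[0.0745,0.218,-0.03,-0.306]]]'; python3 - <<'E'
from rig import *
import cv2,numpy as np
o=[]
for n,(u,v) in dict(top=(425,260),side=(375,225)).items():
    f=grab_frame(n)
    np.savez(n+"1.npz",**f)
    c=f["pixels"][v-65:v+65,u-65:u+65,::-1];o.append(cv2.resize(c,None,fx=3,fy=3,interpolation=2))
cv2.imwrite("pics/g2.png",np.hstack(o))
E
```

```text
time: 5.2
eef_pos: [485.4, -219.7, 32.7]
orientation: [-0.0, 1.0, 0.024, -0.0]
wrist_force: [-0.6, -1.1, -0.2]
gripper_width: 0.337
gripper_force: 39.4
```

View pics/g2.png

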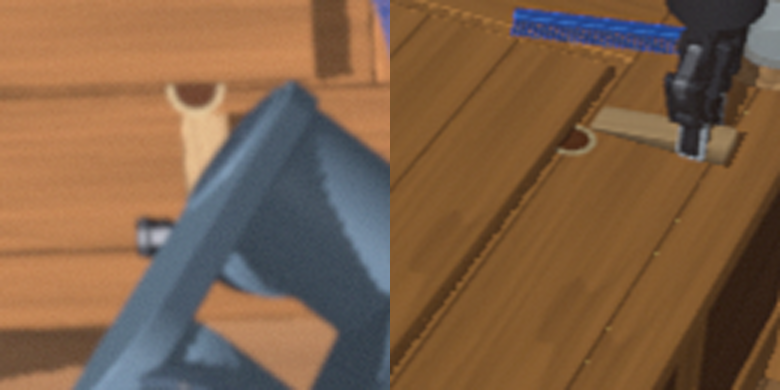

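The shim is held level. Its thin end in the top crop is at about (183–228,110), and the ring is just ahead at (195,95).

```bash
python3 - <<'E'
from h import *
t=dict(np.load("top1.npz"));P=cloud(t)
for x in (183,205,228): print(ray(t,360+x/3-.3,195+110/3-.3,32))
for y in (112,125,140,155,170,185):
  for x in (203,):
    u,v=int(360+x/3),int(195+y/3);print(P[v-1:v+2,u-1:u+2].reshape(-1,3).mean(0).round(1))
s=dict(np.load("side1.npz"));print(ray(s,310+602/3-130,160+112/3,33),ray(s,310+595/3-130,160+127/3,30))
E
```

```text
[ 572.69488003 -202.35491177   32.        ]
[ 572.92501764 -217.54202631   32.        ]
[ 573.16568323 -233.42389731   32.        ]
[ 573.6 -219.1   12. ]
[ 563.  -214.8   35.2]
[ 552.6 -214.7   35.3]
[ 542.3 -214.7   35.3]
[ 522.7 -189.1  173.7]
[ 496.3 -135.6  466.7]
[ 566.79697657 -220.66856016   33.        ] [ 564.5138754  -203.56776086   30.        ]
```

```bash
python3 -m crank '[[[0,0,0.008,0],[0,0,0.016,0],[0,0,0.022,0],[0,0,0.026,0],[0,0,0.028,0],[0,0,0.029,0],[0,0,0.0297,0],[0,0,0.0297,0],[0,0,0.0297,0],[0,0,0.0297,0]]]'; python3 -c "
from rig import *
print(observe())"
```

```text
time: 6.55
eef_pos: [485.9, -220.7, 3.2]
orientation: [0.0, 1.0, 0.024, 0.0]
wrist_force: [0.5, -0.6, -1.1]
gripper_width: 0.336
gripper_force: 39.4
{'time': 6.55, 'joint_positions': array([-6.48996801e-01,  4.15165472e-01,  1.84226423e+00, -1.07805335e-05,
        8.83979465e-01,  8.74006764e-01]), 'dq': array([ 0.0021456 ,  0.00077879, -0.00085943, -0.00034849, -0.00090163,
       -0.00049809]), 'effort': array([ 5.30984878e-03, -4.59857118e+01, -2.50472653e+01,  2.00781124e-04,
        6.84279541e-03, -2.05837539e-03]), 'eef_pos': array([ 485.87859641, -220.74016196,    3.18972064]), 'orientation': array([6.04383359e-05, 9.99714409e-01, 2.38975232e-02, 6.91465389e-05]), 'wrist_force': array([ 0.46912498, -0.62450876, -1.07985953]), 'wrist_torque': array([ 0.02116708,  0.00306808, -0.01149255]), 'gripper_force': 39.42115858197212, 'gripper_width': 0.33580947788117793}
```

```bash
python3 -m crank '[[[0,0,0.0005,0],[0,0,0.001,0],[0.003,0,0.001,0],[0.007,0,0.001,0],[0.012,0,0.001,0],[0.017,0,0.001,0],[0.022,0,0.001,0],[0.027,0,0.001,0],[0.03,0,0.001,0],[0.03,0,0.001,0]]]'
```

```text
time: 7.8
eef_pos: [516.2, -219.8, 3.1]
orientation: [0.0, 1.0, 0.024, 0.0]
wrist_force: [-2.5, -0.7, 7.8]
gripper_width: 0.34
gripper_force: 40.3
```

```bash
python3 -m crank '[[[0.0015,0,-0.0004,0],[0.003,0,-0.0004,0],[0.0045,0,-0.0004,0],[0.006,0,-0.0004,0],[0.0075,0,-0.0004,0],[0.009,0,-0.0004,0],[0.0105,0,-0.0004,0],[0.012,0,-0.0004,0],[0.012,0,-0.0004,0],[0.012,0,-0.0004,0]]]'
```

```text
time: 9.05
eef_pos: [527.9, -219.0, 3.2]
orientation: [0.0, 1.0, 0.024, 0.0]
wrist_force: [-2.3, 1.0, 6.1]
gripper_width: 0.337
gripper_force: 40.2
```

```bash
python3 -m crank '[[[0.001,0,0,0],[0.002,0,0,0],[0.003,0,0,0],[0.004,0,0,0],[0.005,0,0,0],[0.006,0,0,0],[0.007,0,0,0],[0.008,0,0,0],[0.008,0,0,0],[0.008,0,0,0]]]'
```

```text
time: 10.3
eef_pos: [535.8, -218.6, 3.1]
orientation: [0.0, 1.0, 0.024, -0.0]
wrist_force: [-3.5, -0.9, 7.0]
gripper_width: 0.339
gripper_force: 40.2
```

```bash
python3 -m crank '[[[0.001,0,-0.0003,0],[0.002,0,-0.0003,0],[0.003,0,-0.0003,0],[0.004,0,-0.0003,0],[0.005,0,-0.0003,0],[0.006,0,-0.0003,0],[0.006,0,-0.0003,0],[0.006,0,-0.0003,0],[0.006,0,-0.0003,0],[0.006,0,-0.0003,0]]]'
```

```text
time: 11.55
eef_pos: [541.8, -218.2, 3.2]
orientation: [0.0, 1.0, 0.024, -0.0]
wrist_force: [-1.6, -0.4, 5.6]
gripper_width: 0.334
gripper_force: 40.1
```

```bash
python3 -m crank '[[[0.0007,0,0,0],[0.0014,0,0,0],[0.0021,0,0,0],[0.0028,0,0,0],[0.0035,0,0,0],[0.0042,0,0,0],[0.005,0,0,0],[0.005,0,0,0],[0.005,0,0,0],[0.005,0,0,0]]]'
```

```text
time: 12.8
eef_pos: [546.8, -217.9, 3.2]
orientation: [0.0, 1.0, 0.024, -0.0]
wrist_force: [-2.8, -0.0, 5.6]
gripper_width: 0.337
gripper_force: 40.1
```

Tip at about 41 mm. Continuing in small steps.

```bash
python3 -m crank '[[[0.0007,0,0,0],[0.0014,0,0,0],[0.0021,0,0,0],[0.0028,0,0,0],[0.0035,0,0,0],[0.004,0,0,0],[0.004,0,0,0],[0.004,0,0,0],[0.004,0,0,0],[0.004,0,0,0]]]'
```

```text
time: 14.05
eef_pos: [550.7, -217.8, 3.2]
orientation: [0.0, 1.0, 0.024, -0.0]
wrist_force: [-2.7, -0.5, 5.7]
gripper_width: 0.337
gripper_force: 40.1
```

```bash
python3 -m crank '[[[0.0007,0,0,0],[0.0014,0,0,0],[0.0021,0,0,0],[0.0028,0,0,0],[0.0035,0,0,0],[0.004,0,0,0],[0.004,0,0,0],[0.004,0,0,0],[0.004,0,0,0],[0.004,0,0,0]]]'
```

```text
time: 15.3
eef_pos: [554.4, -217.6, 3.1]
orientation: [0.0, 1.0, 0.024, -0.001]
wrist_force: [-4.4, -0.1, 6.1]
gripper_width: 0.335
gripper_force: 40.2
```

```bash
python3 -m crank '[[[0.0005,0,0,0],[0.001,0,0,0],[0.0015,0,0,0],[0.002,0,0,0],[0.002,0,0,0],[0.002,0,0,0],[0.002,0,0,0],[0.002,0,0,0],[0.002,0,0,0],[0.002,0,0,0]]]'
```

```text
time: 16.55
eef_pos: [555.0, -217.5, 3.1]
orientation: [-0.0, 1.0, 0.024, -0.002]
wrist_force: [-10.6, -0.4, 10.6]
gripper_width: 0.337
gripper_force: 40.7
```

```bash
python3 -m crank '[[[0.0004,0,0,0],[0.0008,0,0,0],[0.0008,0,0,0],[0.0008,0,0,0],[0.0008,0,0,0],[0.0008,0,0,0],[0.0008,0,0,0],[0.0008,0,0,0],[0.0008,0,0,0],[0.0008,0,0,0]]]'
```

```text
time: 17.8
eef_pos: [555.2, -217.5, 3.1]
orientation: [-0.0, 1.0, 0.024, -0.003]
wrist_force: [-12.2, -1.2, 12.7]
gripper_width: 0.336
gripper_force: 40.9
```

Drag has risen from about 3 to 12 N and it is snug. Releasing.

```bash
python3 -m crank '[[[0,0,0,0],[0,0,0,0],[0,0,0,0],[0,0,0,0],[0,0,0,0],[0,0,0,0],[0,0,0,0],[0,0,0,0],[0,0,0,0],[0,0,0,0]]]' 0.4 40 && python3 -c "
from rig import *;import numpy as np
np.savez('side2.npz',**grab_frame('side'))"
```

```text
time: 19.05
eef_pos: [557.5, -217.3, 2.8]
orientation: [0.0, 1.0, 0.024, 0.0]
wrist_force: [0.4, 1.4, -0.8]
gripper_width: 0.599
gripper_force: 0.0
```

```bash
python3 -m crank '[[[0,0,-0.005,0],[0,0,-0.02,0],[0,0,-0.045,0],[0,0,-0.08,0],[-0.03,0,-0.12,0],[-0.08,0,-0.15,0],[-0.13,0,-0.15,0],[-0.18,0,-0.15,0],[-0.2,0,-0.15,0],[-0.2,0,-0.15,0]]]'; python3 - <<'E'
from rig import *
from h import *
o=[]
for n,(u,v) in dict(top=(425,240),side=(375,225)).items():
    f=grab_frame(n);np.savez(n+"3.npz",**f)
    c=f["pixels"][v-65:v+65,u-65:u+65,::-1];o.append(cv2.resize(c,None,fx=3,fy=3,interpolation=2))
    g=dict(np.load(n+"0.npz"));A,B=cloud(f)[...,2],cloud(g)[...,2]
    m=(abs(A-26)<15)&(abs(B-26)<15)
    if n=="top":
        print("lid dz near spot",np.median((A-B)[200:218,405:450][m[200:218,405:450]]), "far",np.median((A-B)[200:218,210:260][m[200:218,210:260]]))
cv2.imwrite("pics/g3.png",np.hstack(o))
E
```

```text
time: 20.35
eef_pos: [357.2, -227.2, 153.9]
orientation: [0.001, 1.0, 0.023, 0.001]
wrist_force: [0.7, -0.2, 0.4]
gripper_width: 0.599
gripper_force: 0.0
lid dz near spot -0.20618759976489898 far 0.20384249522500397
```

View pics/g3.png

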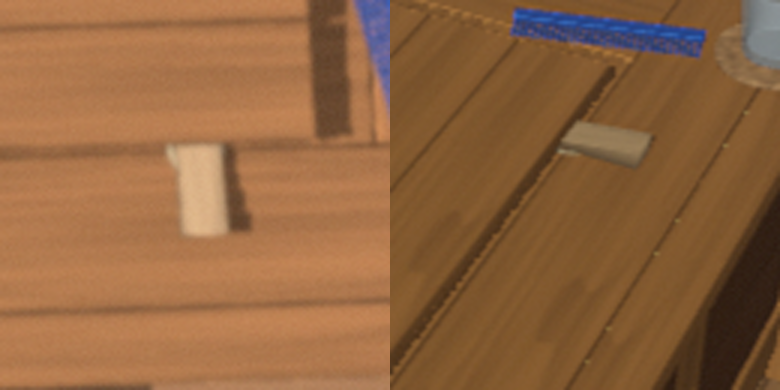

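The shim lies under the lid at the ring, straight and released (top crop (180–228,145–235)), and the lid is not raised. There is time left, so I'll nudge it lightly from behind to confirm it bears load.

```bash
python3 -m crank '[[[0.05,0,0,0],[0.1,0,0.02,0],[0.143,0,0.05,0],[0.143,0,0.09,0],[0.143,0,0.12,0],[0.143,0,0.138,0],[0.143,0,0.146,0],[0.143,0,0.146,0],[0.143,0,0.146,0],[0.143,0,0.146,0]]]' 1 40; python3 -c "
from h import *
t=dict(np.load('top3.npz'))
for x in(180,204,228):print(ray(t,360+x/3-.3,175+235/3-.3,8),ray(t,360+x/3-.3,175+145/3-.3,12))"
```

```text
time: 21.7
eef_pos: [501.3, -220.5, 7.9]
orientation: [0.001, 1.0, 0.024, 0.001]
wrist_force: [0.1, 0.2, 0.5]
gripper_width: -0.002
gripper_force: 0.0
[ 529.35162929 -204.34452989    8.        ] [ 592.26287106 -203.74434358   12.        ]
[ 529.599826   -221.17090317    8.        ] [ 592.52088077 -220.59756781   12.        ]
[ 529.84809638 -238.0022706     8.        ] [ 592.77896743 -237.45581785   12.        ]
```

```bash
python3 -m crank '[[[0.004,0,0,0],[0.008,0,0,0],[0.011,0,0,0],[0.013,0,0,0],[0.014,0,0,0],[0.015,0,0,0],[0.016,0,0,0],[0.017,0,0,0],[0.0175,0,0,0],[0.0175,0,0,0]]]'
```

```text
time: 22.95
eef_pos: [518.1, -219.1, 6.8]
orientation: [0.0, 1.0, 0.024, -0.0]
wrist_force: [-0.3, -0.2, 0.6]
gripper_width: -0.001
gripper_force: 0.0
```

```bash
python3 -m crank '[[[0.0005,0,0,0],[0.001,0,0,0],[0.0015,0,0,0],[0.002,0,0,0],[0.0025,0,0,0],[0.003,0,0,0],[0.003,0,0,0],[0.003,0,0,0],[0.003,0,0,0],[0.003,0,0,0]]]'
```

```text
time: 24.2
eef_pos: [519.9, -219.0, 6.7]
orientation: [-0.0, 1.0, 0.024, -0.001]
wrist_force: [-5.7, -0.4, 3.2]
gripper_width: -0.004
gripper_force: 3.2
```

```bash
python3 -m crank '[[[0.0005,0,0,0],[0.001,0,0,0],[0.0012,0,0,0],[0.0012,0,0,0],[0.0012,0,0,0],[0.0012,0,0,0],[0.0012,0,0,0],[0.0012,0,0,0],[0.0012,0,0,0],[0.0012,0,0,0]]]'
```

```text
time: 25.45
eef_pos: [520.0, -219.0, 6.6]
orientation: [-0.0, 1.0, 0.024, -0.002]
wrist_force: [-10.3, -0.5, 7.7]
gripper_width: -0.001
gripper_force: 5.5
```

It holds against 10 N without moving, so it is wedged and loaded. Backing off.

```bash
python3 -m crank '[[[-0.003,0,0,0],[-0.01,0,0,0],[-0.025,0,-0.01,0],[-0.04,0,-0.04,0],[-0.05,0,-0.08,0],[-0.06,0,-0.1,0],[-0.06,0,-0.1,0],[-0.06,0,-0.1,0],[-0.06,0,-0.1,0],[-0.06,0,-0.1,0]]]' && python3 -c "
from rig import *
print(job_done())"
```

```text
time: 26.7
eef_pos: [462.1, -221.4, 105.8]
orientation: [-0.001, 1.0, 0.024, -0.001]
wrist_force: [-0.2, -0.1, 0.0]
gripper_width: 0.002
gripper_force: 0.0
the job is handed in; nothing more can be done
None
```

The shim is wedged snug under the lid at the bare spot and released: it held against a 10 N nudge from behind, the lid showed no measurable lift, and I handed the job in at about 27 s; no verdict was returned.

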